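# Release the ratchet jaw and take out the scroll blank

## Robot

A 7-joint arm with a two-finger parallel gripper is mounted at the origin on the work surface. World frame = base frame: x ahead of the robot, y to its left, z up, the work surface at z = 0. Lengths are in m, angles in rad, forces in N, time in s.
With the tool pointing down it reaches from about 0.35 to 0.9 m from the base axis. Payload 19.9 kg.
Tool frame: the origin (TCP) lies midway between the tips of the shut fingers; the grasp point (between the pads) lies 19 mm behind it; z points along the fingers, y is the direction in which the jaws open and shut (so a half turn about z gives the same grasp; the last joint's range is limited). The gripper opens to 94 mm and grips with 3 to 60 N. Pads are 16 mm wide; open, the fingers measure 119 mm over their backs; the gripper's body (75 mm by 177 mm) begins 78 mm behind the grasp point.
Start: joints at [1.121, 0.417, -0.01, 1.614, 0.005, 1.111, -0.053], TCP at [0.248, -0.574, 0.205] pointing down, gripper open.
Joint ranges: [-2.81, 2.81], [-0.39, 2.02], [-1.27, 1.25], [0.06, 2.57], [-1.19, 4.33], [0.19, 2], [-2.82, 2.82]. Speed limits (rad/s): [1.89, 1.89, 2.39, 2.39, 3.01, 3.01, 3.01].

## Interface

Orientations are given as a unit quaternion [x, y, z, w].
In Python, from workcell import env, viewer gives the robot as it stands.
- The arm moves only by the tool move_arm, never from a script. Its argument "series" is a list of rows, each a list of 3 entries, a list of its own where there are three numbers: the shift along the tool's x, y, z in mm, then the turn about the tool's z in rad, then the closure, from -1 (fully open) to 1 (shut). In form: [[[x, y, z], turn, hand], ...]. A call has 1 to 20 rows; each row is the pose to reach, as a shift and turn from the pose commanded when the call began, along the tool's axes at that moment; what a row does not reach only later rows make up. A row lasts 1/8 s, in which the tool goes at most 62.5 mm and 10.7 degrees, less where a joint would pass 70% of its speed; a pose out of reach is approached as far as the arm can. A call with a gripper value outside its range is refused whole. The fingers move at their own pace and stop on an object; "grip_force" is the grip in N (left out, the last holds). Time passes only in rows, so rows that repeat a pose let the fingers close. It gives the time, the measured TCP pose, the force and the opening at its end, in the units of the state.
- env.observe(): the state, without advancing time (a new reading comes with each control period).
- viewer.read_camera(name): name is "side" or "top"; returns the picture (480x640x3 uint8, red, green, blue); there is no depth.
- viewer.camera_params(name): a dict with "intrinsics" (3x3 intrinsics, pixels), "world_from_camera" (4x4, takes a point from camera to world coordinates). Camera axes: x right, y down, z forward; pixel columns grow to the right and rows downward; lengths in m; the calibration is good to about 2 mm. A picture is of the moment at which its call begins. camera_params takes no time and is no camera call.
- env.hand_in(): hands the job in, once; it reports no verdict.
The state is a dict: "time_s": time; "joint_positions": joint angles; "joint_velocities": joint speeds; "joint_efforts": joint torques, N m; "eef_pos": TCP position; "tool_rot": TCP orientation; "force": force on the tool from outside, world axes, zero at the start; "torque": the same for the moment, N m; "finger_gap": opening from 0.0 (shut) to 1.0 (fully open).
Only numpy, scipy, OpenCV 4.12 (cv2) and the standard library are available. Lean on these libraries where they do the work, as an engineer would, in place of code of your own. Each camera call takes 0.05 s, during which the arm holds its last target. There are 200 camera calls.

## Task

The maple scroll blank is held on the sloping jig by a sliding jaw that a ratchet pawl keeps from backing off. Flip the pawl over by its ball-ended handle, then slide the jaw back, away from the blank, to its stop; then take the blank out and set it down, without dropping it, lying flat wholly on the cork mat. Leave the pawl flipped over and the jaw back, and leave the other things on the bench alone.

Things in the scene. Friction and masses are not known exactly. Their poses are not given: they have to be found in the camera images.
- jig: Fixed wooden holding jig, 170 x 340 mm, its board facing away from the robot and sloping down away from it at 25 degrees. Origin on the bench under it; x level, towards the raised edge; y along the jig; z up.
- board (a point): Point on the board's surface, 70 mm straight above the jig's origin. Origin of the slope frame: u up the slope (in jig axes 0.906, 0, 0.423), y = jig y, n square off the board (in jig axes -0.423, 0, 0.906). The board spans u -75..95, y -165..175 mm. A fixed wooden jaw (u -40..25, y -162..-131, 45 mm high) stops the blank's scroll end.
- ledge (a point): Middle of the ledge that carries the blank's lower side (u -30, y -65, n 14 mm): two blocks 14 mm high, u -45..-30, at y -135..-100 and -30..0 mm, with a 70 mm gap between them for a finger.
- rack (a point): On top of the dark steel sawtooth rack, 16 mm wide, 12 mm high, along y at u 62, y 80..190 mm, under the pawl's nose.
- jaw (a joint): Sliding jaw's travel along the jig's y, m: 0 to 0.003 at the start, 0.075 at its stop, growing away from the blank. About 2 N of friction; stays where left. With the pawl down it backs off 5 mm at most. Its front (46 mm high, y 2..24 mm at 0) has a lip 12 mm over the blank's square end.
- jaw_post (a point): Top centre of the upright wooden post on the jaw, 24 x 24 mm, square off the board (slope frame at joint 0: u -13, y 42, n 88 mm), rising from the jaw's carriage (top at n 26 mm). Push or pinch it to slide the jaw. Its axes are the slope frame: x = u, y = y, z = n.
- pawl (a joint): Pawl's angle, rad: about -0.1 to 0 with its nose in the rack, 1.3 flipped over at its stop. Grows as the ball handle swings to the jig's -y, over the jaw. No spring: by its own weight it falls to the side to which it leans (balance at about 0.5) and stays there. Under 2 N at the ball turns it.
- pawl_knob (a point): Centre of the 26 mm steel ball on the pawl's 11 mm thick handle, 72 mm from the hinge. The hinge is parallel to u, in the slope frame at u 62, n 42 and y 50 mm plus the jaw's travel. At angle 0 the handle leans 20 degrees from n to the jig's +y.
- scroll: Maple violin scroll blank, 130 x 40 mm, 0.1 to 0.18 kg: a 92 x 40 x 30 mm block (y -27..65) with a scroll like a 40 mm roller at its -y end. Origin at the centre of its underside; y along it, x across its 40 mm width, z up. In the jig x points up the slope; grip it across the 40 mm at its middle, square to the slope (tool tilted 25 degrees).
- scroll_end (a point): Middle of the blank's scroll end, 65 mm from its origin along its -y, 16 mm above its underside.
- square_end (a point): Middle of the blank's square end, 65 mm from its origin along its +y, 16 mm above its underside.
- mat: Cork mat fixed on the bench to the left or right of the jig, 190 (its x) x 150 (its y) x 6 mm. Origin at the centre of its underside, on the bench.
- stone: Grey honing stone in a low wooden holder, 190 x 75 x 40 mm, lying on the bench; leave it alone.
- rule: Plain steel rule, 160 x 28 x 4 mm, flat on the bench beyond the jig; leave it alone.
- gouge: Wooden-handled hand tool, about 190 mm long, on the bench; leave it alone.
- plane: Small block plane, 150 x 50 x 50 mm, on the far right; leave it alone.
- glue: Amber glass jar with black lid, 60 mm across, 110 mm tall, beyond the jig; leave it alone.
- pot: White mug, 70 mm across, 90 mm tall, beyond the jig; leave it alone.
- phone: Black cordless phone, 150 x 50 x 24 mm, on the far left; leave it alone.
- clamp: Spool clamp: two wooden discs of 32 mm on a brass rod, 135 mm long, on the left; leave it alone.
Mind the look-alikes: they are no part of the job. Leave any blue look-alike of the scroll alone. There is more than one size of the mat; the job needs the larger.

How it is judged:
On the way, in this order (a step that is already met when the one before it is completed fails the run):
1. the pawl is flipped over (past 1.0 rad) while the jaw is still up at the blank (under 15 mm) (value of joint pawl above 1 rad and value of joint jaw below 0.015 m), for 0.2 s.
2. the jaw is slid back to its stop (over 65 mm of 75) with the blank still in the jig (value of joint jaw above 0.065 m and distance of scroll from where it was at the start of the episode below 0.04 m), for 0.2 s.
3. the blank is lifted clear of the jig (distance of scroll from where it was at the start of the episode above 0.08 m), for 0.1 s.
At the end, for the whole second after the job is handed in: The scroll blank lies flat and at rest on the cork mat, both its ends within the mat's outline (end centres under 35 mm above the bench); the pawl is flipped over (past 1.0 rad) and the jaw is back (over 60 mm) (x of scroll_end in the frame of mat between -0.095 and 0.095 m and y of scroll_end in the frame of mat between -0.075 and 0.075 m and height (world z) of each of scroll_end, square_end below 0.035 m and x of square_end in the frame of mat between -0.095 and 0.095 m and y of square_end in the frame of mat between -0.075 and 0.075 m and linear speed of scroll below 0.02 m/s and angular speed of scroll below 0.2 rad/s and value of joint pawl above 1 rad and value of joint jaw above 0.06 m); the robot touches nothing.
It fails at once if the blank is dropped or thrown (over 0.7 m/s with no finger touching it, a fall of 25 mm) (linear speed of scroll above 0.7 m/s and contact force between scroll and the fingers below 0.01 N).
It fails at once if another thing on the bench (stone, rule, gouge, plane, jar, mug, phone, clamp) is moved more than 30 mm (distance of any of stone, rule, gouge, plane, glue, pot, phone, clamp from where it was at the start of the episode above 0.03 m).
It also fails if it takes over 67 s, if anything falls off the work surface, if the arm or the gripper's body presses on something with over 40 N, if the wrist force passes 120 N, or if a joint passes its speed limit or range.

## Working session

There is one attempt and no reset: what is moved stays moved. The work goes in short steps, Python scripts to look and compute and a tool call to move; the robot and the scene stay as the last step left them, time stands still between calls to the robot, and variables do not carry over. Pictures are saved under pics/ and viewed, about 8 in all and at most 12, crops included, and the job is handed in when it is done.

Besides the shell and the picture viewer there is one more tool, called by a JSON object that holds its "fn" and its "kwargs", one argument or row to a line. move_arm: Moves the arm, as the interface text tells. Its arguments: {"type":"object","properties":{"series":{"type":"array","items":{"type":"array"}},"grip_force":{"type":"number"}},"required":["series"]}

```bash
ls; mkdir -p pics; python3 - <<'E'
from workcell import env, viewer
import cv2,numpy as np
np.set_printoptions(precision=4,suppress=True)
s=env.observe(); print({k:np.round(s[k],3) for k in s})
for n in("top","side"):
    cv2.imwrite(f"pics/{n}0.png",viewer.read_camera(n)[:,:,::-1]); p=viewer.camera_params(n); print(n,p["intrinsics"],p["world_from_camera"])
E
```

```text
pics
{'time_s': np.float64(0.0), 'joint_positions': array([ 1.122,  0.418, -0.01 ,  1.614,  0.005,  1.111, -0.053]), 'joint_velocities': array([-0.001,  0.001, -0.   ,  0.   ,  0.001, -0.   , -0.001]), 'joint_efforts': array([  0.003, -85.125,   0.641, -42.599,  -0.049,   0.019,   0.   ]), 'eef_pos': array([ 0.248, -0.573,  0.205]), 'tool_rot': array([ 0.979,  0.202, -0.   , -0.001]), 'force': array([-0.822,  0.068,  0.152]), 'torque': array([-0.049, -0.023,  0.027]), 'finger_gap': np.float64(1.001)}
top [[591.4646   0.     321.9726]
 [  0.     591.4646 232.7128]
 [  0.       0.       1.    ]] [[-0.0051 -0.9797  0.2006  0.2591]
 [-1.      0.0052 -0.0001 -0.0934]
 [-0.001  -0.2006 -0.9797  1.6575]
 [ 0.      0.      0.      1.    ]]
side [[584.4539   0.     327.9034]
 [  0.     584.4539 228.8628]
 [  0.       0.       1.    ]] [[-0.9932 -0.0575  0.1011  0.4291]
 [-0.1152  0.6061 -0.787   1.0809]
 [-0.016  -0.7933 -0.6086  1.067 ]
 [ 0.      0.      0.      1.    ]]
```

View pics/top0.png

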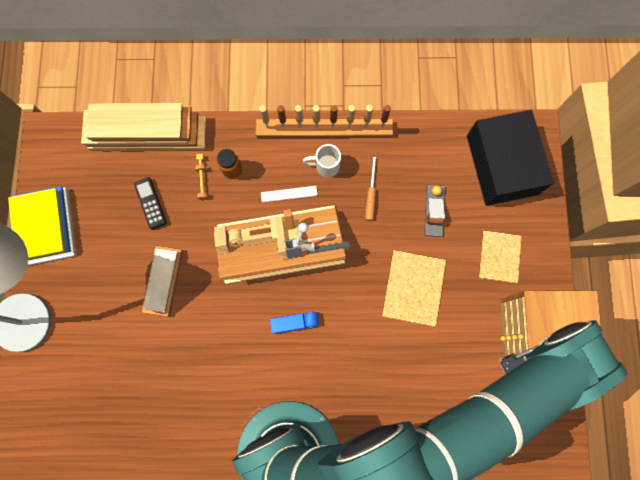

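View pics/side0.png

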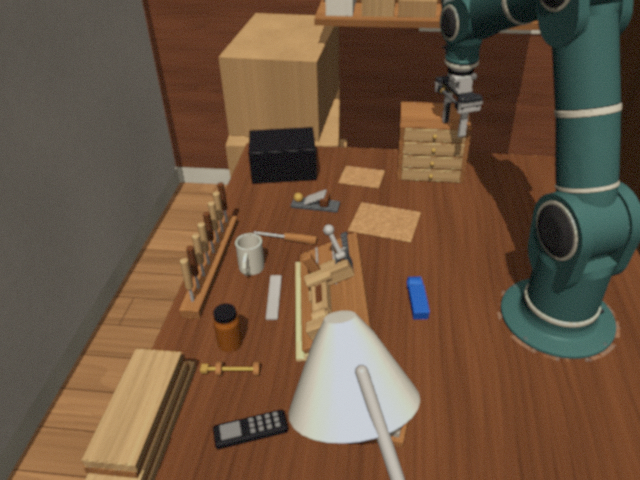

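Top view: the jig is at about (280,243), with the jaw and pawl at its right end. There are two mats, a large one at (415,288) and a small one at (500,257). The scroll blank in the jig is at (250,235), and the blue look-alike is at (295,323). Next I'll enlarge the jig and mats.

```bash
python3 - <<'E'
import cv2,numpy as np
t=cv2.imread("pics/top0.png"); s=cv2.imread("pics/side0.png")
a=cv2.resize(t[195:335,205:455],None,fx=3.2,fy=3.2,interpolation=cv2.INTER_CUBIC)
cv2.imwrite("pics/topc.png",a)
b=cv2.resize(s[200:370,280:430],None,fx=3.5,fy=3.5,interpolation=cv2.INTER_CUBIC)
cv2.imwrite("pics/sidec.png",b)
E
```

```text
(no output)
```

View pics/topc.png

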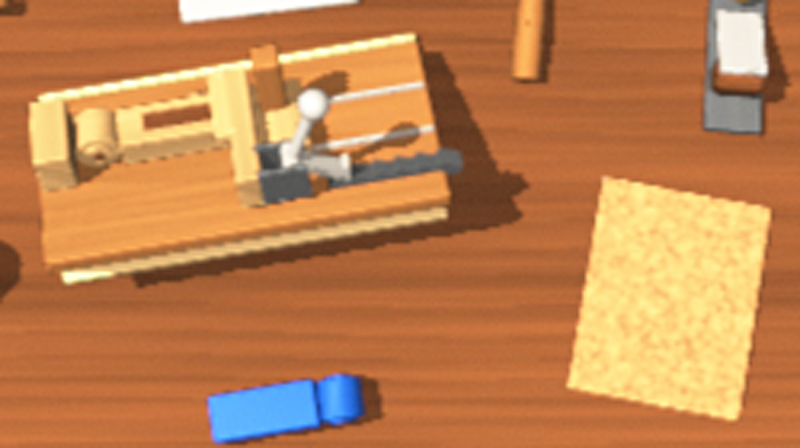

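View pics/sidec.png

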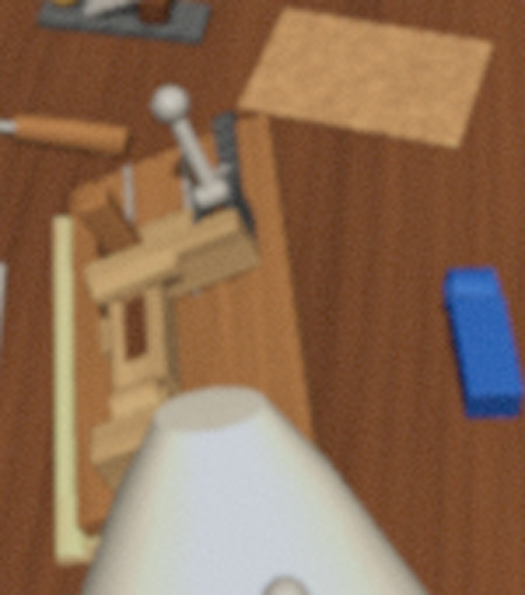

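Top crop: the knob is at (313,104), the post top at about (265,52), the roller at about (97,130), and the mat corners are clear. The large mat, at full-image (415,288), fits the 190x150 description. I'll leave the blue scroll look-alike at (295,323) and the small mat alone. Next I'll fit the jig pose from both views.

```bash
cat > h.py <<'E'
import numpy as np
from scipy.optimize import least_squares
from workcell import env, viewer
P={n:viewer.camera_params(n) for n in("top","side")}
def proj(n,X):
    T=np.linalg.inv(P[n]["world_from_camera"]); c=T[:3,:3]@X+T[:3,3]; q=P[n]["intrinsics"]@c; return q[:2]/q[2]
def J(p,u,y,n): # p=x,y,yaw,dz ; slope->world
    v=np.array([.9063*u-.4226*n,y,70+.4226*u+.9063*n])/1000
    c,s=np.cos(p[2]),np.sin(p[2]); return np.array([p[0]+c*v[0]-s*v[1],p[1]+s*v[0]+c*v[1],v[2]+p[3]])
def knob(s,a): t=np.radians(20)-a; return 62,50+s+72*np.sin(t),42+72*np.cos(t)
def tc(x,y): return ("top",np.array([x/3.2+205,y/3.2+195]))
def sc(x,y): return ("side",np.array([x/3.5+280,y/3.5+200]))
E
cat > fit.py <<'E'
from h import *
np.set_printoptions(precision=4,suppress=True)
pts=[((-75,175,0),tc(418,43)),((95,175,0),tc(447,203)),((95,-165,0),tc(47,265)),((-75,175,0),sc(75,190)),((95,175,0),sc(268,118))]
def r(p):
    o=[(proj(n,J(p,*X))-q) for X,(n,q) in pts]
    for n,q in(tc(313,104),sc(170,103)): o.append(proj(n,J(p,*knob(p[4],p[5])))-q)
    return np.r_[np.concatenate(o),(p[4]-1.5)/2,(p[5]+.05)*20]
f=least_squares(r,[.6,0.0,np.pi+.15,0,0,0],x_scale=[.01,.01,.01,.01,1,.1]); p=f.x
print(p,f.fun.reshape(-1,2).round(1)); np.save("jig.npy",p[:4])
for nm,X in dict(knob=knob(p[4],p[5]),posttop=(-13,42+p[4],88),scroll=(-10,-66,0),ledge=(-30,-65,14),roller_end=(-10,-131,20),jawfix=(-40,-131,45)).items():
    a,b=proj("top",J(p,*X)),proj("side",J(p,*X)); print(nm,J(p,*X),"topcrop",((a-[205,195])*3.2).round(),"sidecrop",((b-[280,200])*3.5).round())
mt=[tc(606,178),tc(770,208),tc(741,419),tc(568,387)]; ms=[sc(283,8),sc(492,42),sc(462,147),sc(240,107)]
# side order matched: rectangle model
def m(q):
    c,s=np.cos(q[2]),np.sin(q[2]); return [np.array([q[0]+c*a*.095-s*b*.075,q[1]+s*a*.095+c*b*.075,q[3]]) for a,b in((1,1),(1,-1),(-1,-1),(-1,1))]
def rm(q):
    w=m(q); o=[proj("top",a)-b[1] for a,b in zip(w,mt)]
    for b in ms: o.append(min((proj("side",a)-b[1] for a in w),key=np.linalg.norm))
    return np.concatenate(o)
g=least_squares(rm,[.5,-.27,-.1,.006]); print("mat",g.x,g.fun.reshape(-1,2).round(1))
E
python3 fit.py
```

```text
[ 0.5686  0.0304  3.2919 -0.0054  1.6338 -0.0078] [[-0.  -0.1]
 [ 0.8 -1. ]
 [-1.4 -0.7]
 [-0.8  0.6]
 [ 0.4 -1.4]
 [ 0.8  1.2]
 [ 0.9  1.1]
 [ 0.1  0.8]]
knob [ 0.5703 -0.047   0.19  ] topcrop [316. 108.] sidecrop [173. 107.]
posttop [ 0.6235 -0.0054  0.1389] topcrop [267.  58.] sidecrop [ 92. 196.]
scroll [0.5677 0.097  0.0604] topcrop [153. 143.] sidecrop [156. 385.]
ledge [0.5916 0.0996 0.0646] topcrop [150. 115.] sidecrop [120. 381.]
roller_end [0.5663 0.1625 0.0785] topcrop [ 73. 141.] sidecrop [145. 437.]
jawfix [0.6036 0.1682 0.0885] topcrop [66. 95.] sidecrop [ 87. 428.]
mat [ 0.4382 -0.353  -0.1872  0.0005] [[-0.7 -0.1]
 [ 0.4  0. ]
 [-0.2  0.8]
 [ 0.4  0.9]
 [ 0.   0.3]
 [-0.3  0.3]
 [-1.  -0.6]
 [-0.5 -0.3]]
```

The jig and mat both fit about 5 mm low. That is partly the resize half-pixel offset, so I'll correct it and check with an overlay.

```bash
sed -i 's#x/3.2+205,y/3.2+195#(x+.5)/3.2+204.5,(y+.5)/3.2+194.5#;s#x/3.5+280,y/3.5+200#(x+.5)/3.5+279.5,(y+.5)/3.5+199.5#' h.py
cat >> fit.py <<'E'
p2=least_squares(lambda q:r([q[0],q[1],q[2],0,q[3],q[4]]),[*p[:3],1,0],x_scale=[.01,.01,.01,1,.1]); print("dz=0:",p2.x,abs(p2.fun).max())
g2=least_squares(lambda q:rm([*q,.006]),g.x[:3]); print("mat z6",g2.x)
import cv2
for n,x0,y0,x1,y1,k in(("top",205,195,345,285,5.5),("side",290,200,400,370,3.4)):
    im=cv2.resize(cv2.imread(f"pics/{n}0.png")[y0:y1,x0:x1],None,fx=k,fy=k,interpolation=cv2.INTER_CUBIC)
    q=[*p2.x[:3],0]; s=p2.x[3]
    def box(u0,u1,a,b,n0,n1,c):
        C=[[J(q,u,y,h) for u,y in((u0,a),(u1,a),(u1,b),(u0,b))] for h in(n0,n1)]
        S=lambda X:tuple(int(v) for v in (proj(n,X)+.5-[x0,y0])*k-.5)
        for i in range(4):
            for A,B in((C[0][i],C[0][(i+1)%4]),(C[1][i],C[1][(i+1)%4]),(C[0][i],C[1][i])): cv2.line(im,S(A),S(B),c,1)
    box(-75,95,-165,175,0,0,(0,0,255)); box(-40,25,-162,-131,0,45,(255,0,0)); box(-30,10,-92,-1,0,30,(0,255,0)); box(-25,-1,30+s,54+s,26,88,(255,0,255)); box(54,70,80,190,0,12,(255,255,0))
    cv2.imwrite(f"pics/ov_{n}.png",im)
a,b=cv2.imread("pics/ov_top.png"),cv2.imread("pics/ov_side.png")
print(a.shape,b.shape); np.save("jig.npy",[*p2.x[:3],0]); np.save("mat.npy",g2.x)
c=np.zeros((600,800,3),np.uint8); c[:495,:770]=a[:600,:800]; cv2.imwrite("pics/ov.png",c)
E
python3 fit.py
```

```text
[ 0.5693  0.0312  3.2923 -0.0036  1.6201 -0.008 ] [[ 0.  -0.2]
 [ 0.8 -1. ]
 [-1.4 -0.6]
 [-0.8  0.7]
 [ 0.4 -1.3]
 [ 0.8  1.1]
 [ 0.9  1.1]
 [ 0.1  0.8]]
knob [ 0.571  -0.0462  0.1918] topcrop [314. 106.] sidecrop [172. 105.]
posttop [ 0.6242 -0.0045  0.1406] topcrop [266.  56.] sidecrop [ 91. 195.]
scroll [0.5683 0.0978 0.0621] topcrop [152. 142.] sidecrop [155. 384.]
ledge [0.5922 0.1005 0.0664] topcrop [148. 113.] sidecrop [119. 380.]
roller_end [0.5669 0.1634 0.0803] topcrop [ 72. 140.] sidecrop [144. 436.]
jawfix [0.6042 0.169  0.0902] topcrop [64. 94.] sidecrop [ 86. 427.]
mat [ 0.4391 -0.3517 -0.1871  0.0027] [[-0.7 -0.2]
 [ 0.4 -0.1]
 [-0.1  0.8]
 [ 0.4  0.9]
 [ 0.1  0.3]
 [-0.2  0.3]
 [-0.9 -0.6]
 [-0.5 -0.2]]
dz=0: [ 0.5686  0.0322  3.2939  1.3545 -0.0128] 2.2154926597566487
mat z6 [ 0.4389 -0.3503 -0.1871]
(495, 770, 3) (578, 374, 3)
```

View pics/ov_top.png

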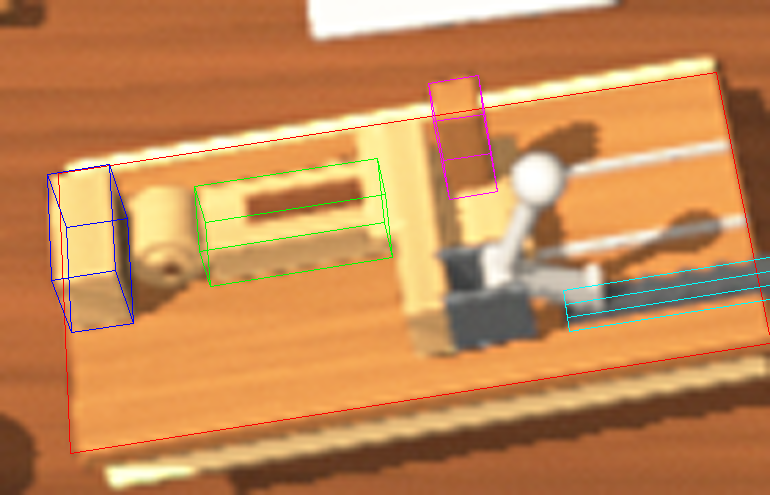

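The overlay fits well: board, fixed jaw, blank, post and rack all agree within about 2 mm. Next I'll compute the waypoints in tool axes.

```bash
cat > pl.py <<'E'
from h import *
from scipy.spatial.transform import Rotation as Ro
p=np.load("jig.npy"); m=np.load("mat.npy")
JX=np.array([np.cos(p[2]),np.sin(p[2]),0]); JY=np.array([-np.sin(p[2]),np.cos(p[2]),0])
s=env.observe(); R=Ro.from_quat(s["tool_rot"]).as_matrix(); c=s["eef_pos"]
yaw=np.arctan2(R[1,0],R[0,0])
def go(nm,t): print(nm,np.round(t,3),"shift",np.round(R.T@(np.asarray(t)-c)*1000,0))
def turn(a): print("turn cw to tool-x angle",round(a,3),round(-((a-yaw+np.pi)%(2*np.pi)-np.pi),3))
E
python3 - <<'E'
from pl import *
K=J(p,*knob(1.4,-.01)); print("knob",K,"post",J(p,-13,43.4,88))
go("hi",[*c[:2],.32]); a=K+JY*.055
go("above",[a[0],a[1],.32]); go("beside",[a[0],a[1],.182]); b=K-JY*.055; go("end",[b[0],b[1],.182])
turn(np.arctan2(-JY[1],-JY[0]))
E
```

```text
knob [ 0.57041661 -0.04511327  0.19535788] post [ 0.62360853 -0.00325922  0.1442606 ]
hi [ 0.248 -0.573  0.32 ] shift [  -0.   -0. -115.]
above [ 0.579 -0.099  0.32 ] shift [ 492. -304. -115.]
beside [ 0.579 -0.099  0.182] shift [ 492. -304.   23.]
end [0.562 0.009 0.182] shift [ 520. -410.   23.]
turn cw to tool-x angle 1.723 -1.315
```

{"fn": "move_arm", "kwargs": {
  "series": [
    [[0, 0, -60], 0, 1],
    [[0, 0, -115], 0, 1],
    [[40, -25, -115], -0.1, 1],
    [[80, -50, -115], -0.2, 1],
    [[120, -75, -115], -0.3, 1],
    [[160, -100, -115], -0.4, 1],
    [[200, -125, -115], -0.5, 1],
    [[240, -150, -115], -0.6, 1],
    [[280, -174, -115], -0.7, 1],
    [[320, -198, -115], -0.8, 1],
    [[360, -223, -115], -0.9, 1],
    [[400, -248, -115], -1.0, 1],
    [[440, -272, -115], -1.1, 1],
    [[470, -290, -115], -1.2, 1],
    [[492, -304, -115], -1.315, 1],
    [[492, -304, -115], -1.315, 1],
    [[492, -304, -60], -1.315, 1],
    [[492, -304, 0], -1.315, 1],
    [[492, -304, 23], -1.315, 1],
    [[492, -304, 23], -1.315, 1]
  ],
  "grip_force": 20
}}

```text
time_s: 2.6
eef_pos: [0.5777, -0.1004, 0.1811]
tool_rot: [0.652, 0.758, -0.001, -0.001]
force: [-0.0, 0.4, -0.0]
finger_gap: 0.005
```

```bash
python3 - <<'E'
from pl import *
K=J(p,*knob(1.4,-.01)); b=K-JY*.055; go("end",[b[0],b[1],.182]); turn(np.arctan2(-JY[1],-JY[0])); print(s["finger_gap"],c)
E
```

```text
end [0.562 0.009 0.182] shift [111.   1.  -1.]
turn cw to tool-x angle 1.723 -0.003
0.005394480997479903 [ 0.57768796 -0.10042542  0.18105818]
```

{"fn": "move_arm", "kwargs": {
  "series": [
    [[15, 0, 0], 0, 1],
    [[25, 0, 0], 0, 1],
    [[32, 0, 0], 0, 1],
    [[38, 0, 0], 0, 1],
    [[44, 0, 0], 0, 1],
    [[50, 0, 0], 0, 1],
    [[56, 0, 0], 0, 1],
    [[62, 0, 0], 0, 1],
    [[68, 0, 0], 0, 1],
    [[74, 0, 0], 0, 1],
    [[80, 0, 0], 0, 1],
    [[86, 0, 0], 0, 1],
    [[92, 0, 0], 0, 1],
    [[95, 0, 0], 0, 1],
    [[95, 0, 0], 0, 1],
    [[95, 0, -50], 0, 1],
    [[95, 0, -110], 0, 1],
    [[60, 0, -140], 0, 1],
    [[0, 0, -140], 0, 1],
    [[0, 0, -140], 0, 1]
  ]
}}

```text
time_s: 5.1
eef_pos: [0.5789, -0.1048, 0.3221]
tool_rot: [0.654, 0.757, -0.001, 0.0]
force: [0.2, 0.7, -0.1]
finger_gap: 0.006
```

```bash
python3 - <<'E'
from pl import *
import cv2
cv2.imwrite("pics/top1.png",cv2.resize(viewer.read_camera("top")[195:285,205:345,::-1],None,fx=5.5,fy=5.5,interpolation=cv2.INTER_CUBIC))
cv2.imwrite("pics/side1.png",cv2.resize(viewer.read_camera("side")[200:370,280:430,::-1],None,fx=3.5,fy=3.5,interpolation=cv2.INTER_CUBIC))
# flipped knob expected
k=J(p,*knob(1.4,1.3)); print("knob flipped",k,((proj("top",k)-[205,195])*5.5).round(),((proj("side",k)-[280,200])*3.5).round())
P0=J(p,-14,43.4,67); print("post",P0)
a=P0-JY*.045; go("hi",[a[0],a[1],.30]); go("down",[a[0],a[1],.125]); b=P0+JY*(.073-.020); go("end",[b[0],b[1],.125]); turn(np.arctan2(-JY[1],-JY[0]))
E
```

```text
knob flipped [0.54700283 0.03618158 0.17217312] [365. 243.] [194. 205.]
post [ 0.61573245 -0.00446796  0.1248057 ]
hi [0.609 0.04  0.3  ] shift [139.  51.  22.]
down [0.609 0.04  0.125] shift [139.  51. 197.]
end [ 0.624 -0.057  0.125] shift [ 41.  52. 197.]
turn cw to tool-x angle 1.723 -0.007
```

View pics/side1.png

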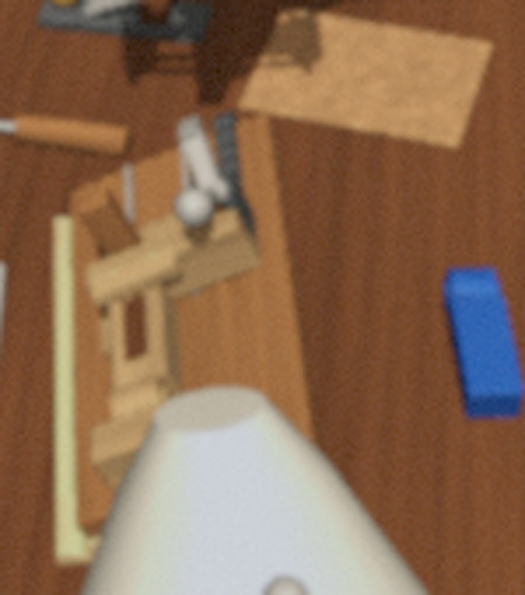

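The pawl is flipped: in the side crop the ball is at (194,205), exactly as predicted for 1.3 rad. Next I'll slide the jaw by its post.

{"fn": "move_arm", "kwargs": {
  "series": [
    [[40, 20, 0], 0, 1],
    [[90, 40, 0], 0, 1],
    [[139, 51, 10], 0, 1],
    [[139, 51, 22], 0, 1],
    [[139, 51, 80], 0, 1],
    [[139, 51, 140], 0, 1],
    [[139, 51, 185], 0, 1],
    [[139, 51, 197], 0, 1],
    [[125, 51, 197], 0, 1],
    [[115, 51, 197], 0, 1],
    [[106, 51, 197], 0, 1],
    [[98, 51, 197], 0, 1],
    [[90, 52, 197], 0, 1],
    [[82, 52, 197], 0, 1],
    [[74, 52, 197], 0, 1],
    [[66, 52, 197], 0, 1],
    [[58, 52, 197], 0, 1],
    [[50, 52, 197], 0, 1],
    [[44, 52, 197], 0, 1],
    [[39, 52, 197], 0, 1]
  ]
}}

```text
time_s: 7.7
eef_pos: [0.6245, -0.0535, 0.1254]
tool_rot: [0.651, 0.759, -0.0, -0.0]
force: [1.1, 2.4, -0.1]
finger_gap: 0.006
```

{"fn": "move_arm", "kwargs": {
  "series": [
    [[0, 0, 0], 0, 1],
    [[0, 0, 0], 0, 1],
    [[20, 0, 0], 0, 1],
    [[20, 0, -60], 0, 1],
    [[20, 0, -120], 0, 1],
    [[20, 0, -175], 0, 1],
    [[20, 0, -175], 0, -0.2],
    [[20, 0, -175], 0, -0.3]
  ]
}}

```text
time_s: 8.7
eef_pos: [0.621, -0.0323, 0.2998]
tool_rot: [0.651, 0.759, -0.0, -0.0]
force: [-0.0, 0.3, -0.3]
finger_gap: 0.182
```

```bash
python3 - <<'E'
from pl import *
import cv2
cv2.imwrite("pics/top2.png",cv2.resize(viewer.read_camera("top")[195:285,205:345,::-1],None,fx=5.5,fy=5.5,interpolation=cv2.INTER_CUBIC))
cv2.imwrite("pics/side2.png",cv2.resize(viewer.read_camera("side")[200:370,280:430,::-1],None,fx=3.5,fy=3.5,interpolation=cv2.INTER_CUBIC))
k=J(p,*knob(75,1.3)); print("knob back",((proj("side",k)-[280,200])*3.5).round(),((proj("top",k)-[205,195])*5.5).round())
for u,n in((-30,0),(-30,30),(10,0),(10,30),(-10,15)): print(u,n,J(p,u,-63,n).round(4), "h",round(float((J(p,u,-63,n)-J(p,0,-63,0))@JX*1000),1))
g=J(p,0,-63,0); go("over h0",[g[0],g[1],.30]); print("gap",s["finger_gap"],c); turn(np.arctan2(-JY[1],-JY[0]))
E
```

```text
knob back [189. 137.] [521. 219.]
-30 0 [0.5859 0.0986 0.0573] h -27.2
-30 30 [0.5985 0.1005 0.0845] h -39.9
10 0 [0.5501 0.0931 0.0742] h 9.1
10 30 [0.5626 0.095  0.1014] h -3.6
-10 15 [0.5743 0.0968 0.0794] h -15.4
over h0 [0.559 0.094 0.3  ] shift [135. -42.  -0.]
gap 0.1821596884713551 [ 0.62098953 -0.03231529  0.2997765 ]
turn cw to tool-x angle 1.723 0.001
```

View pics/side2.png

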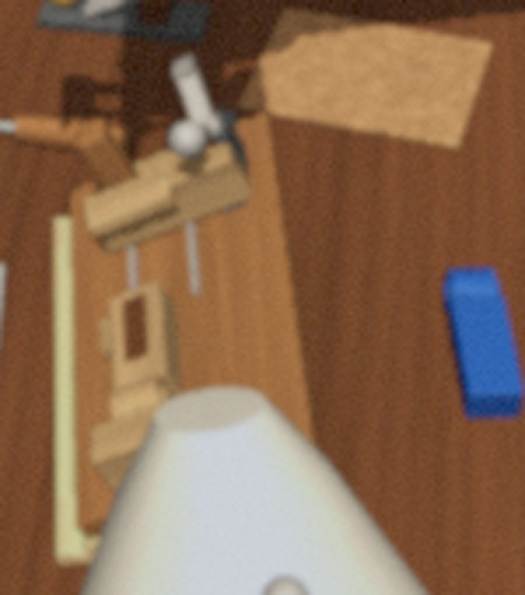

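The jaw is back (knob at (187,138), as predicted), and the blank is still in the jig. The interface can't tilt the tool, so I'll grip across the 40 mm with the tool vertical. The far finger goes into the ledge gap and the near one just above the board. The hand stays partly open while descending.

{"fn": "move_arm", "kwargs": {
  "series": [
    [[40, -8, 0], 0, -0.28],
    [[80, -15, 0], 0, -0.28],
    [[137, -25, 0], 0, -0.28],
    [[137, -25, 0], 0, -0.28],
    [[137, -25, 60], 0, -0.28],
    [[137, -25, 120], 0, -0.28],
    [[137, -25, 170], 0, -0.28],
    [[137, -25, 195], 0, -0.28],
    [[137, -25, 205], 0, -0.28],
    [[137, -25, 213], 0, -0.28],
    [[137, -25, 213], 0, -0.28]
  ],
  "grip_force": 15
}}

```text
time_s: 10.18
eef_pos: [0.5761, 0.0982, 0.0876]
tool_rot: [0.651, 0.759, 0.0, 0.0]
force: [0.5, -0.4, 1.7]
finger_gap: 0.635
```

```bash
python3 - <<'E'
from pl import *
import cv2
cv2.imwrite("pics/top3.png",cv2.resize(viewer.read_camera("top")[195:285,205:345,::-1],None,fx=5.5,fy=5.5,interpolation=cv2.INTER_CUBIC))
g=J(p,0,-65,0); go("tgt",[*(g-.017*JX)[:2],.082]); print(s["finger_gap"]*94,s["force"],c)
E
```

```text
tgt [0.576 0.099 0.082] shift [ 1. -0.  6.]
59.69204535657123 [ 0.48471408 -0.40065503  1.69367077] [0.5761083  0.09822713 0.08763395]
```

View pics/top3.png

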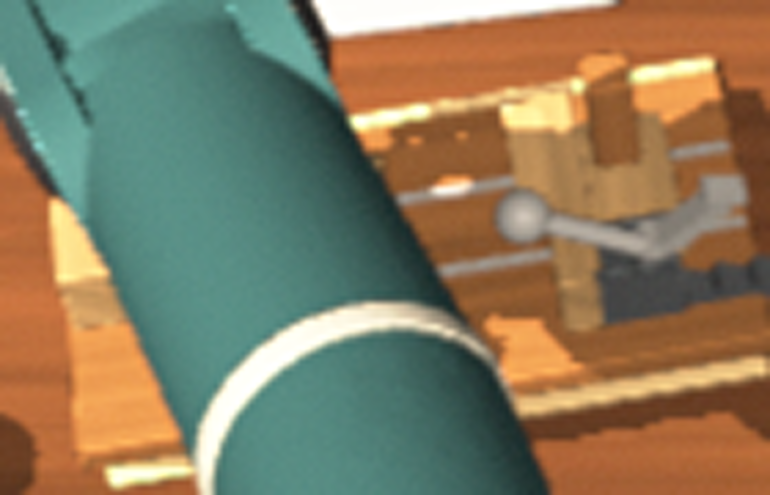

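The top view shows the jaw and pawl in place; the arm hides the blank. I'll close part way and go lower while watching the force.

{"fn": "move_arm", "kwargs": {
  "series": [
    [[0, 0, 0], 0, -0.15],
    [[0, 0, 0], 0, -0.11],
    [[0, 0, 2], 0, -0.11],
    [[0, 0, 4], 0, -0.11],
    [[0, 0, 4], 0, -0.11]
  ]
}}

```text
time_s: 10.85
eef_pos: [0.5758, 0.0983, 0.0832]
tool_rot: [0.651, 0.759, -0.0, -0.0]
force: [-0.3, 0.4, -0.6]
finger_gap: 0.553
```

{"fn": "move_arm", "kwargs": {
  "series": [
    [[0, 0, 0], 0, 0],
    [[0, 0, 1], 0, 0.05],
    [[0, 0, 2], 0, 0.2],
    [[0, 0, 2], 0, 0.5],
    [[0, 0, 2], 0, 1],
    [[0, 0, 2], 0, 1],
    [[0, 0, 2], 0, 1],
    [[0, 0, 2], 0, 1]
  ]
}}

```text
time_s: 11.85
eef_pos: [0.5772, 0.0986, 0.0826]
tool_rot: [0.651, 0.759, 0.001, 0.001]
force: [2.9, -0.1, 12.3]
finger_gap: 0.469
```

{"fn": "move_arm", "kwargs": {
  "series": [
    [[0, 0, 1], 0, 1],
    [[0, 0, -1], 0, 1],
    [[0, 0, -3], 0, 1],
    [[0, 0, -5], 0, 1],
    [[0, 0, -7], 0, 1],
    [[0, 0, -7], 0, 1]
  ]
}}

```text
time_s: 12.6
eef_pos: [0.5759, 0.0983, 0.0885]
tool_rot: [0.651, 0.759, 0.0, -0.0]
force: [0.0, 0.2, -2.8]
finger_gap: 0.468
```

```bash
python3 - <<'E'
from pl import *
import cv2
cv2.imwrite("pics/side3.png",cv2.resize(viewer.read_camera("side")[200:370,280:430,::-1],None,fx=3.5,fy=3.5,interpolation=cv2.INTER_CUBIC))
print(s["finger_gap"]*94,s["force"],s["torque"],c)
E
```

```text
44.00781915974595 [ 0.03446265  0.20739066 -2.75479033] [-0.05643611 -0.0811789   0.03410555] [0.57592552 0.09832293 0.08849253]
```

View pics/side3.png

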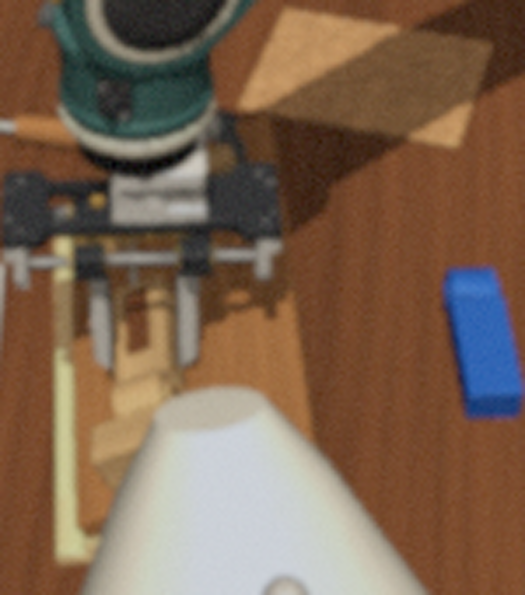

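The blank is held, tilted in the grip (44 mm opening, weight felt). I'll firm the grip and lift slowly.

{"fn": "move_arm", "kwargs": {
  "series": [
    [[0, 0, 0], 0, 1],
    [[0, 0, 0], 0, 1],
    [[0, 0, -5], 0, 1],
    [[0, 0, -12], 0, 1],
    [[0, 0, -20], 0, 1],
    [[0, 0, -30], 0, 1],
    [[0, 0, -40], 0, 1],
    [[0, 0, -40], 0, 1]
  ],
  "grip_force": 30
}}

```text
time_s: 13.65
eef_pos: [0.5764, 0.0984, 0.1294]
tool_rot: [0.651, 0.759, 0.001, 0.0]
force: [-0.6, 0.4, -1.3]
finger_gap: 0.461
```

{"fn": "move_arm", "kwargs": {
  "series": [
    [[0, 0, -15], 0, 1],
    [[0, 0, -35], 0, 1],
    [[0, 0, -60], 0, 1],
    [[0, 0, -85], 0, 1],
    [[0, 0, -110], 0, 1],
    [[0, 0, -130], 0, 1],
    [[0, 0, -140], 0, 1],
    [[0, 0, -140], 0, 1]
  ]
}}

```text
time_s: 14.65
eef_pos: [0.5761, 0.0984, 0.2692]
tool_rot: [0.651, 0.759, 0.0, 0.0]
force: [0.1, 0.3, -1.8]
finger_gap: 0.459
```

```bash
python3 - <<'E'
from pl import *
print(s["finger_gap"]*94,s["force"],s["torque"],c,m,s["joint_positions"])
go("mat",[m[0],m[1],.27]); turn(m[2])
E
```

```text
43.169189869132644 [ 0.1308298   0.26750662 -1.81199722] [-0.00765283 -0.10593039 -0.04771002] [0.57612329 0.09837044 0.26915798] [ 0.43891702 -0.35029363 -0.18711094] [ 0.24655867  0.34457487 -0.597354    1.62629038  0.20305055  1.23237826
 -0.2389569 ]
mat [ 0.439 -0.35   0.27 ] shift [-423. -204.   -1.]
turn cw to tool-x angle -0.187 1.91
```

{"fn": "move_arm", "kwargs": {
  "series": [
    [[-10, -5, 0], 0.04, 1],
    [[-30, -14, 0], 0.12, 1],
    [[-55, -26, 0], 0.23, 1],
    [[-80, -38, 0], 0.34, 1],
    [[-105, -50, 0], 0.45, 1],
    [[-130, -62, 0], 0.56, 1],
    [[-155, -74, 0], 0.67, 1],
    [[-180, -86, 0], 0.78, 1],
    [[-205, -98, 0], 0.89, 1],
    [[-230, -110, 0], 1.0, 1],
    [[-255, -122, 0], 1.11, 1],
    [[-280, -134, 0], 1.22, 1],
    [[-305, -146, 0], 1.34, 1],
    [[-330, -158, 0], 1.46, 1],
    [[-355, -170, 0], 1.58, 1],
    [[-380, -182, 0], 1.7, 1],
    [[-400, -193, 0], 1.8, 1],
    [[-415, -200, 0], 1.87, 1],
    [[-423, -204, 0], 1.91, 1],
    [[-423, -204, 0], 1.91, 1]
  ]
}}

```text
time_s: 17.15
eef_pos: [0.4376, -0.3512, 0.2683]
tool_rot: [0.996, -0.095, -0.0, -0.0]
force: [0.7, 0.3, -1.8]
finger_gap: 0.462
```

{"fn": "move_arm", "kwargs": {
  "series": [
    [[0, 0, 40], 0, 1],
    [[0, 0, 80], 0, 1],
    [[0, 0, 120], 0, 1],
    [[0, 0, 155], 0, 1],
    [[0, 0, 185], 0, 1],
    [[0, 0, 200], 0, 1],
    [[0, 0, 200], 0, 1]
  ]
}}

```text
time_s: 18.02
eef_pos: [0.4383, -0.3502, 0.0681]
tool_rot: [0.996, -0.093, -0.0, -0.0]
force: [0.1, -0.4, -1.1]
finger_gap: 0.458
```

```bash
python3 - <<'E'
from pl import *
import cv2
print(s["finger_gap"]*94,s["force"],c,yaw); q=proj("side",c); print(q)
cv2.imwrite("pics/side4.png",cv2.resize(viewer.read_camera("side")[120:290,290:470,::-1],None,fx=3.5,fy=3.5,interpolation=cv2.INTER_CUBIC))
E
```

```text
43.00880824456132 [ 0.08592408 -0.38064692 -1.14082932] [ 0.43825398 -0.35021991  0.06811516] -0.1865371240236527
[385.75347482 203.44299333]
```

View pics/side4.png

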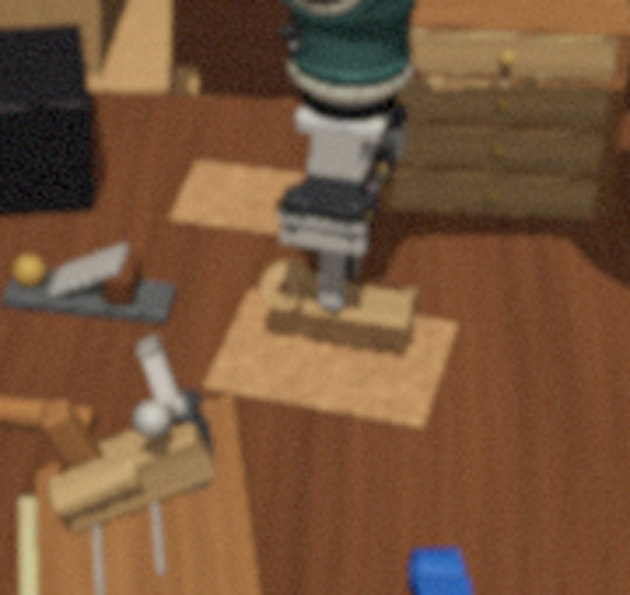

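The blank is over the middle of the mat in a tilted grip and lined up with the long side of the mat. The finger tip is at (332,300), near the top of its side face. I'll lower it in steps and watch for contact.

{"fn": "move_arm", "kwargs": {
  "series": [
    [[0, 0, 8], 0, 1],
    [[0, 0, 16], 0, 1],
    [[0, 0, 22], 0, 1],
    [[0, 0, 26], 0, 1],
    [[0, 0, 26], 0, 1]
  ]
}}

```text
time_s: 18.7
eef_pos: [0.4382, -0.3507, 0.0421]
tool_rot: [0.996, -0.093, -0.0, -0.0]
force: [1.4, -0.6, -0.8]
finger_gap: 0.458
```

{"fn": "move_arm", "kwargs": {
  "series": [
    [[0, 0, 2], 0, 1],
    [[0, 0, 4], 0, 1],
    [[0, 0, 6], 0, 1],
    [[0, 0, 6], 0, 1]
  ]
}}

```text
time_s: 19.2
eef_pos: [0.4383, -0.3507, 0.0363]
tool_rot: [0.996, -0.093, -0.0, -0.0]
force: [0.0, -0.3, -1.8]
finger_gap: 0.456
```

{"fn": "move_arm", "kwargs": {
  "series": [
    [[0, 0, 2], 0, 1],
    [[0, 0, 4], 0, 1],
    [[0, 0, 4], 0, 1]
  ]
}}

```text
time_s: 19.58
eef_pos: [0.4383, -0.3506, 0.0322]
tool_rot: [0.996, -0.093, -0.0, -0.0]
force: [0.1, 0.7, -2.4]
finger_gap: 0.459
```

{"fn": "move_arm", "kwargs": {
  "series": [
    [[0, 0, 2], 0, 1],
    [[0, 0, 3], 0, 1],
    [[0, 0, 3], 0, 1]
  ]
}}

```text
time_s: 19.95
eef_pos: [0.4387, -0.3508, 0.0304]
tool_rot: [0.996, -0.093, 0.0, 0.0]
force: [-4.0, 4.1, 18.3]
finger_gap: 0.459
```

Contact (18 N). I'll ease the grip so the blank can settle flat, lowering slightly.

{"fn": "move_arm", "kwargs": {
  "series": [
    [[0, 0, -1], 0, 1],
    [[0, 0, -1], 0, 1],
    [[0, 0, 0], 0, 1],
    [[0, 0, 1], 0, 1],
    [[0, 0, 2], 0, 1],
    [[0, 0, 2], 0, 1]
  ],
  "grip_force": 4
}}

```text
time_s: 20.7
eef_pos: [0.4384, -0.3508, 0.0273]
tool_rot: [0.996, -0.093, -0.0, -0.0]
force: [1.7, 1.0, 1.6]
finger_gap: 0.466
```

{"fn": "move_arm", "kwargs": {
  "series": [
    [[0, 0, 1], 0, 1],
    [[0, 0, 2], 0, 1],
    [[0, 0, 3], 0, 1],
    [[0, 0, 4], 0, 1],
    [[0, 0, 5], 0, 1],
    [[0, 0, 6], 0, 1],
    [[0, 0, 6], 0, 1]
  ]
}}

```text
time_s: 21.58
eef_pos: [0.4382, -0.3508, 0.0213]
tool_rot: [0.996, -0.094, -0.0, -0.0]
force: [0.6, 0.8, -0.6]
finger_gap: 0.447
```

{"fn": "move_arm", "kwargs": {
  "series": [
    [[0, 0, 1], 0, 1],
    [[0, 0, 2], 0, 1],
    [[0, 0, 3], 0, 1],
    [[0, 0, 4], 0, 1],
    [[0, 0, 5], 0, 1],
    [[0, 0, 6], 0, 1],
    [[0, 0, 6], 0, 1]
  ]
}}

```text
time_s: 22.45
eef_pos: [0.4383, -0.3508, 0.0153]
tool_rot: [0.996, -0.093, -0.0, 0.0]
force: [-0.7, 0.2, -1.2]
finger_gap: 0.427
```

The opening is 40.1 mm, so the blank now lies flush. I'll release and retreat.

{"fn": "move_arm", "kwargs": {
  "series": [
    [[0, 0, 0], 0, 0.1],
    [[0, 0, 0], 0, 0],
    [[0, 0, 0], 0, -0.2],
    [[0, 0, 0], 0, -0.4],
    [[0, 0, 0], 0, -0.4],
    [[0, 0, -10], 0, -0.4],
    [[0, 0, -40], 0, -0.4],
    [[0, 0, -90], 0, -0.4],
    [[0, 0, -150], 0, -0.4],
    [[0, 0, -210], 0, -0.4],
    [[-50, 0, -230], 0, -0.4],
    [[-100, 50, -230], 0, -0.4],
    [[-120, 100, -230], 0, -0.4],
    [[-120, 150, -230], 0, -0.4],
    [[-120, 200, -230], 0, -0.4],
    [[-120, 200, -230], 0, -0.4],
    [[-120, 200, -230], 0, -0.4]
  ]
}}

```text
time_s: 24.58
eef_pos: [0.2835, -0.5243, 0.2457]
tool_rot: [0.996, -0.093, 0.0, -0.0]
force: [-0.7, -0.1, -1.1]
finger_gap: 0.697
```

```bash
python3 - <<'E'
from pl import *
import cv2
print(c,s["force"])
a=viewer.read_camera("top")[190:340,200:460,::-1]; b=viewer.read_camera("side")[150:320,280:440,::-1]
A=cv2.resize(a,None,fx=3,fy=3,interpolation=cv2.INTER_CUBIC); cv2.imwrite("pics/top5.png",A)
cv2.imwrite("pics/side5.png",cv2.resize(b,None,fx=3.5,fy=3.5,interpolation=cv2.INTER_CUBIC))
E
```

```text
[ 0.28347926 -0.5243082   0.24568178] [-0.67285975 -0.06700498 -1.05496484]
```

View pics/top5.png

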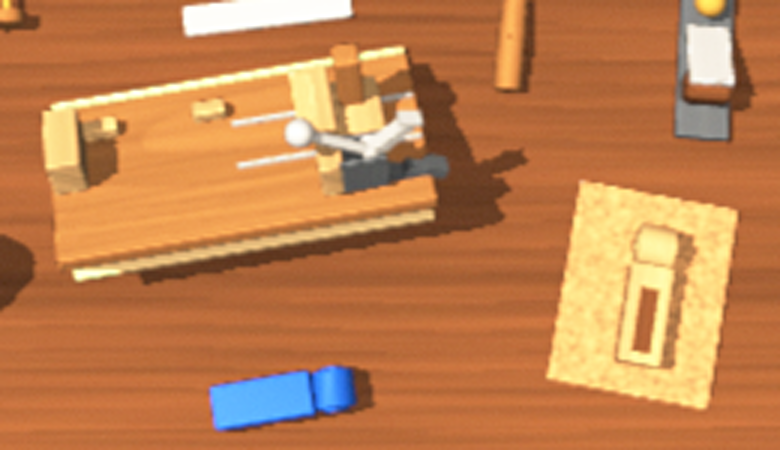

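View pics/side5.png

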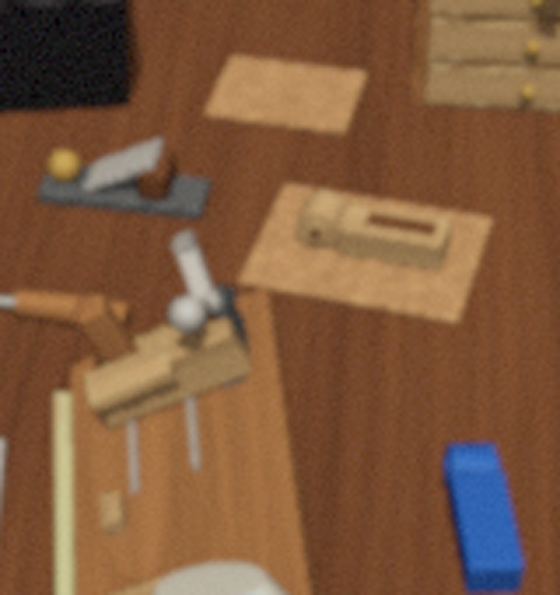

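Both views show the blank flat and well inside the large mat. The pawl is over, the jaw is back and the gripper is clear. Handing in.

```bash
python3 -c "
from workcell import env
print(env.hand_in())"
```

```text
the job is handed in; nothing more can be done
None
```

The job is done and handed in at about 25 s of robot time; the hand-in gave no verdict. I flipped the pawl by its ball, slid the jaw back by its post to about its stop, and set the blank down on the larger cork mat.

- **Grip:** The moves couldn't tilt the tool, so I gripped the blank across its 40 mm with the tool vertical. It was held tilted (43–44 mm opening). I set it on the mat and eased it flat with a 4 N grip; the opening then read 40.1 mm.
- **Last checks:** The final top and side pictures show:
    - the blank flat and well inside the mat's outline;
    - the ball and jaw still where expected for the pawl over and the jaw back, judged by eye;
    - the blue look-alike, rule, gouge and plane where they were. I did not check the other things in the final pictures, as the crops left them out.
- **Disagreement:** The two-camera fit put the jig and mat about 3–4 mm lower than the text's heights. I used the text's heights and confirmed them by contact force when gripping and setting down.

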